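# Slide the heavy test battery home on its charging dock

### The arm

A 6-joint arm with a two-finger parallel gripper is mounted at the origin on the work surface. World frame = base frame: x ahead of the robot, y to its left, z up, the work surface at z = 0. Lengths are in m, angles in rad, forces in N, time in s.
With the tool pointing down it reaches from about 0.275 to 0.825 m from the base axis. Payload 5.2 kg.
Tool frame: the origin (TCP) lies at the very end of the fingers, on their centre line; the grasp point (between the pads) lies 19 mm behind it; z points along the fingers, y is the direction in which the jaws open and shut (so a half turn about z gives the same grasp; the last joint's range is limited). The gripper opens to 93 mm and grips with 3 to 60 N. Pads are 15 mm wide; open, the fingers measure 128 mm over their backs; the gripper's body (75 mm by 188 mm) begins 65 mm behind the grasp point.
Start: joints at [0.935, 0.259, 1.535, -0, 1.348, -0.203], TCP at [0.231, 0.499, 0.219] pointing down, gripper open.
Joint ranges: [-3.14, 3.14], [-0.91, 2.08], [0.19, 2.58], [-1.22, 4.36], [0.22, 2.71], [-3.12, 3.12]. Speed limits (rad/s): [2.57, 2.57, 3.14, 3.14, 3.14, 3.14].

### API

Orientations are given as a unit quaternion [x, y, z, w].
In Python, from station import readout, capture, finish_job, spot_in, spot_point gives the robot as it stands.
- The arm moves only by the tool carry_out, never from a script. Its argument "series" is a list that holds one entry, the list of rows, each a list of 4 numbers: the shift along the tool's x, y, z in m, then the turn about the tool's z in rad. A call has exactly 10 rows; each row shifts and turns the commanded pose from where the row before left it, along the tool's axes as they then stand; what a row does not reach is not made up. A row lasts 1/12 s, in which the tool goes at most 41.7 mm and 7.16 degrees, less where a joint would pass 70% of its speed; a pose out of reach is approached as far as the arm can. A call is refused whole if a number of a shift passes 0.0417 or a number of a turn 0.125, either way. A call with a gripper value outside its range is refused whole. "grip" is the closure in counts, from 0 (fully open) to 255 (shut), set as the call begins (left out, the last holds). The fingers move at their own pace and stop on an object; "grip_force" is the grip in N (left out, the last holds). Time passes only in rows, so rows that do not move let the fingers close, or fill a call up. It gives the time, the measured TCP pose, the force and the opening at its end, in the units of the state.
- readout.read_state(): the state, without advancing time (a new reading comes with each control period).
- capture(name): name is "side" or "top"; returns a dict with "frame" (400x640x3 uint8, blue, green, red), "intrinsics" (3x3 intrinsics, pixels), "T" (4x4, takes a point from camera to world coordinates). Camera axes: x right, y down, z forward; pixel columns grow to the right and rows downward; lengths in m; the calibration is good to about 2 mm. A picture is of the moment at which its call begins. There is no depth.
- finish_job(): hands the job in, once; it reports no verdict.
Trained networks look in a picture, given as the dict that the camera call returned (one of the last four; its "shot" number tells which), for a name from the list of things; names that differ only in an ending like _2 or _b are one class to them, and where a whole thing is asked for, a point or a joint stands for the part that bears it (a point fixed in the world has none). Each returns a list of dicts, best first, with "confidence" (0 to 1); they miss things now and then, are a little off and sometimes report something else, mostly with a low value. They report only what shows in the picture. A call takes as long as a camera call. They do not tell look-alikes from the thing itself.
- spot_in(picture, thing): "extent" ([left, top, right, bottom] in pixels, round what is visible of it).
- spot_point(picture, thing): "at" ([row, column] in pixels: a listed point, or the origin of a listed thing).
The state is a dict: "t": time; "joint_pos": joint angles; "qd": joint speeds; "effort": joint torques, N m; "eef_pos": TCP position; "orientation": TCP orientation; "force": force on the tool from outside, world axes, zero at the start; "moment": the same for the moment, N m; "gripper_width": finger opening in m.
Only numpy, scipy, OpenCV 4.12 (cv2) and the standard library are available. Lean on these libraries where they do the work, as an engineer would, in place of code of your own. Each camera call takes 0.05 s, during which the arm holds its last target. There are 200 camera calls.

### The job

Without gripping or lifting it, push the heavy yellow battery case across the bench, touching it only low down at its black base so that it slides and does not tip, until it sits fully home and square against the back stop of the charging dock. Then press the green charge button on the dock fully down, let it go, and leave the meter, spray can and tape where they are.

Things in the scene. Friction and masses are not known exactly. Their poses are not given: they have to be found in the camera images.
- case: Tall heavy battery case, 1.0 to 1.7 kg, on rubber feet; sliding takes 7 to 18 N; pushed on its yellow body it tends to tip. Origin on the underside, x to its front (meets the dock's stop), y left, z up. Black base: x -70 to +45, y -70 to +70, up to z = 40 mm, jutting 25 mm at the back past the yellow body (x +-45, y +-65, z 40 to 160 mm). Handle on top to 192 mm.
- dock: Fixed dock, open towards the robot; the case slides in on the bench. Origin and x axis (away from the robot) are those of the case when fully home; y left. Back stop face x = +45 mm, 30 mm high. Side guides x -38 to +47, inner faces y = +-79, 24 mm high; orange lead-ins flare to y = +-105 at x = -105. Blue console 16 mm high, x -90 to +10, y -235 to -145, carries the button.
- charge_top (a point): Centre of the top of the round green charge button (36 mm across) at x = -40, y = -190 mm in the dock's frame; the button is pressed straight down. The given height is that of its top.
- charge (a joint): Travel of the green button in m: 0 is up, 0.008 is fully down. Spring-loaded, about 4 N holds it fully down; it comes back up when let go.
- meter: Bystander: yellow multimeter lying flat, 130 x 70 x 32 mm, origin at the centre of its underside, long side along its x.
- spray: Bystander: white spray can with a blue band, 52 mm across, 130 mm high, standing; origin at the centre of its underside.
- tape: Bystander: roll of red insulating tape lying flat, 68 mm across, 19 mm high; origin at the centre of its underside.
- case_back (a point): Centre of the flat back face of the case's black base, the face to push on: 140 mm wide, 37 mm high, lower edge 3 mm above the bench; the point is 20 mm above the bench, at x = -70 mm in the case's frame.
Things that resemble listed ones, but are neither listed nor needed, are in the scene too. Several things look just like the case: the one meant starts farthest to the robot's right.

How it is judged:
On the way, in this order (a step that is already met when the one before it is completed fails the run):
1. the case is fully home against the back stop, square and upright (x of case in the frame of dock above -0.006 m and angle between the x axis of case and the x axis of dock, either way round below 0.07 rad and angle between case's own z axis and vertical below 0.05 rad), for 0.2 s.
2. the green charge button is pressed fully down (value of joint charge above 0.0065 m), for 0.1 s.
At the end, for the whole second after the job is handed in: The case stands upright on the bench in the dock, at rest, its origin within 6 mm of home along the dock and 12 mm across it, square within 4 degrees; the button was pressed at least 6.5 of its 8 mm after that and is up again (under 3 mm) (all of step 1 and x of case in the frame of dock below 0.006 m and y of case in the frame of dock between -0.012 and 0.012 m and height (world z) of case below 0.005 m and linear speed of case below 0.01 m/s and value of joint charge below 0.003 m); the robot touches nothing.
It fails at once if the case is tipped (more than about 9 degrees) (angle between case's own z axis and vertical above 0.16 rad).
It fails at once if the case is lifted (height (world z) of case above 0.015 m).
It fails at once if the fingers touch the case above its base (grasp point higher than 70 mm) (contact force between the fingers and case above 1 N and height (world z) of the grasp point above 0.07 m).
It fails at once if the multimeter, the spray can or the tape is moved (15 mm) or knocked over (distance of any of meter, tape, spray from where it was at the start of the episode above 0.015 m or angle between spray's own z axis and vertical above 0.4 rad).
It also fails if it takes over 48 s, if anything falls off the work surface, if the arm or the gripper's body presses on something with over 40 N, if the wrist force passes 120 N, or if a joint passes its speed limit or range.

## Working session

There is one attempt and no reset: what is moved stays moved. The work goes in short steps, Python scripts to look and compute and a tool call to move; the robot and the scene stay as the last step left them, time stands still between calls to the robot, and variables do not carry over. Pictures are saved under pics/ and viewed, about 8 in all and at most 12, crops included, and the job is handed in when it is done.

Besides the shell and the picture viewer there is one more tool, called after "Request:" as name([rows], argument=value, ...), one row to a line, values as JSON. carry_out: Moves the arm, as the interface text tells. Its arguments: {"type":"object","properties":{"series":{"type":"array","items":{"type":"array","items":{"type":"array","items":{"type":"number"}}}},"grip":{"type":"number"},"grip_force":{"type":"number"}},"required":["series"]}

```bash
mkdir -p pics; ls; cat > h.py <<'E'
import numpy as np, cv2
from station import readout, capture, finish_job, spot_in, spot_point
def px2w(c,row,col,z):
    K=np.array(c["intrinsics"]);T=np.array(c["T"])
    d=T[:3,:3]@np.linalg.solve(K,[col,row,1.]);o=T[:3,3]
    return o+d*(z-o[2])/d[2]
def w2px(c,p):
    T=np.linalg.inv(np.array(c["T"]));q=np.array(c["intrinsics"])@(T[:3,:3]@np.asarray(p)+T[:3,3])
    return q[1]/q[2],q[0]/q[2]
E
python3 - <<'E'
from h import *
s=readout.read_state();print(s)
ims=[]
Z={"case":0,"dock":0,"charge_top":.03,"case_back":.02,"meter":0,"spray":0,"tape":0}
for n in("top","side"):
    c=capture(n);ims.append(c["frame"]);print(n,np.round(c["T"],3).tolist())
    for k,z in Z.items():
        for r in spot_point(c,k)[:4]: print(k,round(r["confidence"],2),np.round(r["at"]),np.round(px2w(c,*r["at"],z),3))
        if k in("case","dock"):
            for r in spot_in(c,k)[:4]:print(' box',k,round(r["confidence"],2),np.round(r["extent"]))
cv2.imwrite("pics/top1.png",ims[0]);cv2.imwrite("pics/side1.png",ims[1])
E
```

```text
pics
{'t': 0.0, 'joint_pos': array([ 9.35174574e-01,  2.59340795e-01,  1.53607308e+00, -2.20184314e-05,
        1.34798192e+00, -2.02776581e-01]), 'qd': array([-8.37696616e-04, -1.04223011e-03,  1.25607571e-03,  9.09414065e-04,
        2.42593231e-03,  7.79376841e-05]), 'effort': array([-1.76936039e-03, -4.37299597e+01, -2.84001178e+01,  7.18124444e-02,
        4.12262650e-02, -1.29576570e-04]), 'eef_pos': array([0.23034758, 0.49884529, 0.2178229 ]), 'orientation': array([ 2.14734572e-01,  9.76672028e-01, -8.27874730e-04, -3.57158756e-04]), 'force': array([-1.00629923, -0.53286031, -0.04450152]), 'moment': array([ 0.01332617,  0.0012195 , -0.00694707]), 'gripper_width': 0.09288823050173756}
top [[-0.009, -0.991, 0.132, 0.389], [-1.0, 0.009, -0.005, 0.116], [0.004, -0.132, -0.991, 1.016], [0.0, 0.0, 0.0, 1.0]]
case 0.67 [178. 351.] [0.58  0.048 0.   ]
case 0.67 [125. 222.] [0.724 0.385 0.   ]
case 0.6 [297. 286.] [0.278 0.214 0.   ]
 box case 0.9 [176.  87. 251. 142.]
 box case 0.69 [244. 260. 318. 339.]
 box case 0.56 [325. 147. 387. 206.]
dock 0.87 [158. 346.] [0.631 0.057 0.   ]
 b
[... 362 characters left out ...]
-0.11, 0.22], [0.005, -0.282, -0.959, 0.875], [0.0, 0.0, 0.0, 1.0]]
case 0.92 [147. 176.] [0.734 0.386 0.   ]
case 0.83 [155. 335.] [0.577 0.053 0.   ]
case 0.56 [309. 315.] [0.277 0.222 0.   ]
 box case 0.9 [301.  97. 383. 192.]
 box case 0.8 [267. 262. 361. 357.]
 box case 0.74 [115.  87. 208. 173.]
 box dock 0.75 [279.  90. 428. 193.]
charge_top 0.45 [106. 403.] [ 0.622 -0.134  0.03 ]
case_back 0.72 [285. 294.] [0.338 0.244 0.02 ]
case_back 0.62 [178. 348.] [0.51 0.05 0.02]
meter 0.6 [221. 267.] [0.491 0.251 0.   ]
meter 0.18 [179. 350.] [0.512 0.045 0.   ]
spray 0.75 [180. 348.] [ 0.51   0.048 -0.   ]
spray 0.66 [155. 244.] [0.656 0.246 0.   ]
tape 0.94 [162. 440.] [ 0.473 -0.166  0.   ]
```

View pics/top1.png

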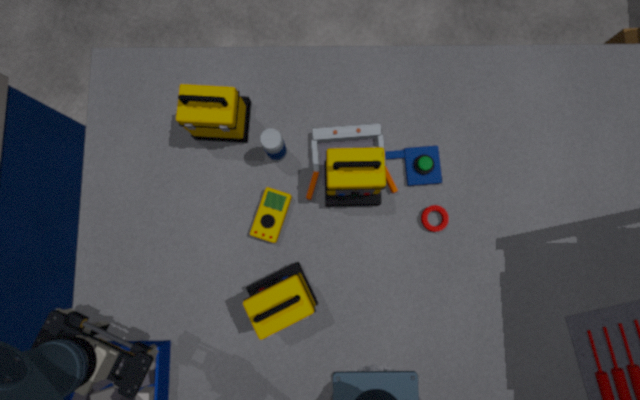

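View pics/side1.png

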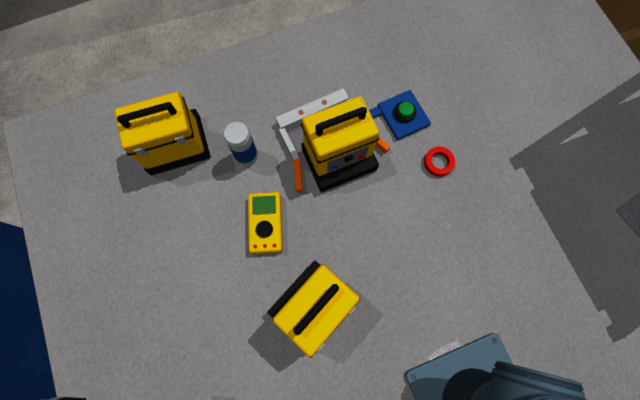

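Top view: the target is the rightmost case, already in the dock mouth (about row 178, col 355). The button is at (162,425), the meter at (217,270), the spray can at (145,272) and the tape at (218,434). I'll zoom in for the dock and case angles.

```bash
python3 - <<'E'
import cv2,numpy as np
a=cv2.imread("pics/top1.png")
c=cv2.resize(a[112:222,295:450],None,fx=5,fy=5,interpolation=cv2.INTER_CUBIC)
c=cv2.convertScaleAbs(c,alpha=1.5)
for i in range(0,155,20): cv2.putText(c,str(295+i),(i*5,10),0,.35,(255,255,255)); cv2.line(c,(i*5,12),(i*5,18),(255,255,255))
for i in range(0,110,10): cv2.putText(c,str(112+i),(0,i*5+4),0,.35,(255,255,255))
cv2.imwrite("pics/z1.png",c)
E
```

```text
(no output)
```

View pics/z1.png

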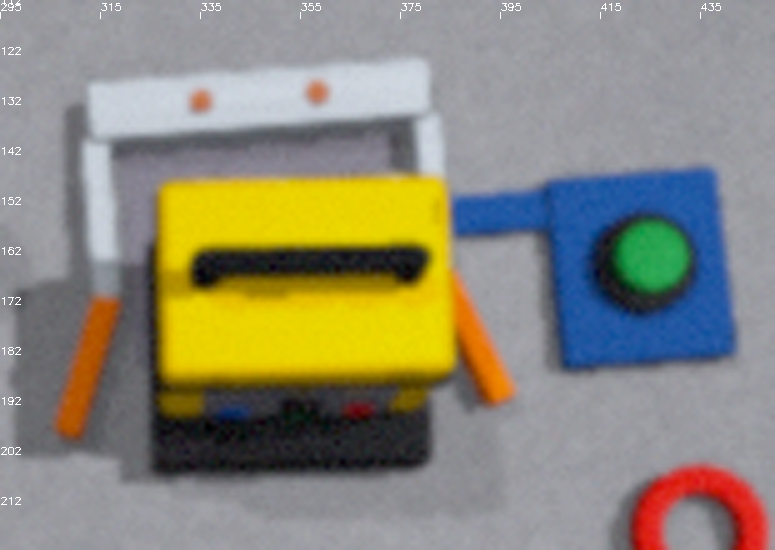

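```bash
python3 - <<'E'
from h import *
c=capture("top");s=capture("side")
f=lambda u,v,z:px2w(c,112+v/5,295+u/5,z)
g=lambda a,b:np.degrees(np.arctan2((a-b)[0],(b-a)[1]*-1)) 
P=dict(stopL=f(90,138,.03),stopR=f(430,112,.03),stopLf=f(90,84,.03),stopRf=f(428,60,.03),
bL=f(155,470,.003),bR=f(428,464,.003),tL=f(165,418,.04),btn=f(654,257,.03),gLin=f(112,285,.024),gRin=f(415,170,.024),
cBL=f(567,367,.016),cBR=f(735,353,.016),cTL=f(548,183,.016),cTR=f(712,168,.016),leadL=f(66,435,.02),leadR=f(497,403,.02))
for k,v in P.items():print(k,np.round(v,4))
def yaw(L,R):d=P[L]-P[R];return np.degrees(np.arctan2(-d[0],d[1]))
for a in(("stopL","stopR"),("stopLf","stopRf"),("cBL","cBR"),("cTL","cTR"),("bL","bR")):print(a,yaw(*a))
cons=np.mean([P[k] for k in("cBL","cBR","cTL","cTR")],axis=0)[:2];stop=(P["stopL"]+P["stopR"])[:2]/2
for th in np.radians([4,5,6]):
    R=np.array([[np.cos(th),-np.sin(th)],[np.sin(th),np.cos(th)]])
    print("dock from console",cons-R@[-.04,-.19],"from stop",stop-R@[.045,0])
E
```

```text
stopL [0.6742 0.1441 0.03  ]
stopR [ 0.6865 -0.0302  0.03  ]
stopLf [0.7027 0.144  0.03  ]
stopRf [ 0.7141 -0.0299  0.03  ]
bL [0.5062 0.1123 0.003 ]
bR [ 0.508  -0.0281  0.003 ]
tL [0.5278 0.1073 0.04  ]
btn [ 0.6097 -0.1419  0.03  ]
gLin [0.5988 0.1334 0.024 ]
gRin [ 0.6576 -0.0225  0.024 ]
cBL [ 0.5558 -0.0986  0.016 ]
cBR [ 0.5623 -0.1849  0.016 ]
cTL [ 0.6523 -0.0923  0.016 ]
cTR [ 0.6596 -0.1776  0.016 ]
leadL [0.5224 0.1573 0.02  ]
leadR [ 0.5369 -0.0616  0.02  ]
('stopL', 'stopR') 4.034888966109399
('stopLf', 'stopRf') 3.73547719007311
('cBL', 'cBR') 4.320924987186139
('cTL', 'cTR') 4.87237103108696
('bL', 'bR') 0.7647179168790024
dock from console [0.63415032 0.05394206] from stop [0.63543332 0.05380401]
dock from console [0.63078969 0.05437785] from stop [0.63549494 0.05302105]
dock from console [0.62742196 0.05475493] from stop [0.63557022 0.05223927]
```

Request:
carry_out([
  [[0,0,-0.02,0],[0,0,-0.01,0],[0,0,0,0],[0,0,0,0],[0,0,0,0],[0,0,0,0],[0,0,0,0],[0,0,0,0],[0,0,0,0],[0,0,0,0]],
], grip=0)

```text
t: 1.93
eef_pos: [0.2306, 0.4992, 0.2484]
orientation: [0.215, 0.977, -0.0, -0.0]
force: [1.1, 0.0, 0.7]
gripper_width: 0.093
```

Request:
carry_out([
  [[-0.02,-0.017,0,0],[-0.0275,-0.024,0,0],[-0.0275,-0.024,0,0],[-0.0275,-0.024,0,0],[-0.0275,-0.024,0,0],[-0.0275,-0.024,0,0],[-0.0275,-0.024,0,0],[-0.0275,-0.024,0,0],[-0.0275,-0.024,0,0],[-0.0275,-0.024,0,0]],
])

```text
t: 2.77
eef_pos: [0.3761, 0.174, 0.2489]
orientation: [0.215, 0.977, 0.0, 0.0]
force: [0.3, 0.2, 0.0]
gripper_width: 0.0926
```

Request:
carry_out([
  [[-0.0275,-0.024,0,0],[-0.0275,-0.024,0,0],[-0.0275,-0.024,0,0],[-0.0275,-0.02,0,0],[0,0,0,-0.1],[0,0,0,-0.1],[0,0,0,-0.1],[0,0,0,-0.1],[0,0,0,-0.1],[0,0,0,-0.008]],
])

```text
t: 3.6
eef_pos: [0.4371, 0.0458, 0.2487]
orientation: [-0.039, 0.999, -0.0, 0.0]
force: [0.7, -0.6, 0.4]
gripper_width: 0.0932
```

Request:
carry_out([
  [[0,-0.008,0.02,0],[0,0,0.03,0],[0,0,0.03,0],[0,0,0.03,0],[0,0,0.03,0],[0,0,0.03,0],[0,0,0.03,0],[0,0,0.02,0],[0,0,0.01,0],[0,0,0,0]],
])

```text
t: 4.43
eef_pos: [0.4357, 0.0383, 0.0165]
orientation: [-0.036, 0.999, 0.0, -0.002]
force: [-0.7, -0.5, -0.5]
gripper_width: 0.0931
```

```bash
python3 - <<'E'
from h import *
s=readout.read_state();print({k:np.round(s[k],4) for k in("t","eef_pos","force","moment","gripper_width")})
a=capture("top")["frame"];b=capture("side")["frame"]
x=cv2.resize(a[110:330,260:460],None,fx=2.5,fy=2.5,interpolation=2);y=cv2.resize(b[90:310,230:430],None,fx=2.5,fy=2.5,interpolation=2)
y=cv2.resize(y,None,fx=.6,fy=.6);x=cv2.resize(x,None,fx=.98,fy=.98)
o=np.zeros((550,800,3),np.uint8);o[:x.shape[0],:x.shape[1]]=x;o[:y.shape[0],495:495+y.shape[1]]=y
cv2.imwrite("pics/z2.png",cv2.convertScaleAbs(o,alpha=1.4))
E
```

```text
{'t': np.float64(4.4333), 'eef_pos': array([0.4357, 0.0383, 0.0165]), 'force': array([-0.7463, -0.5425, -0.5434]), 'moment': array([ 0.0269, -0.0379,  0.0326]), 'gripper_width': np.float64(0.0931)}
```

View pics/z2.png

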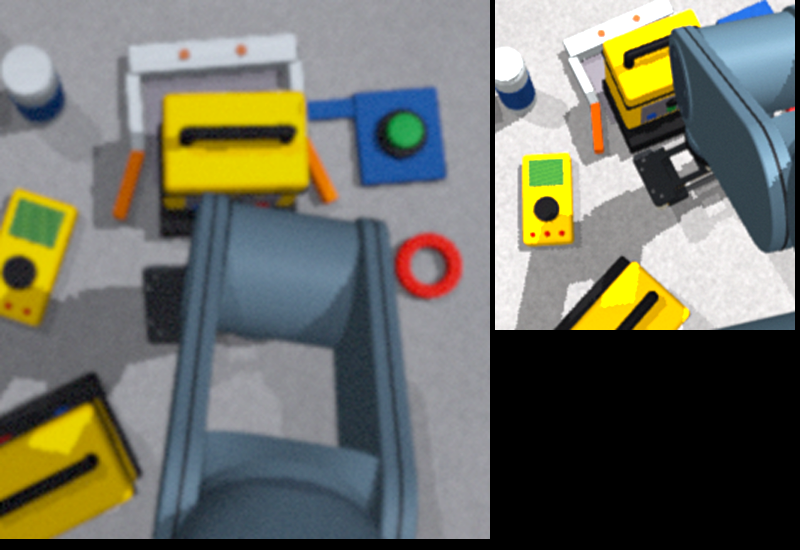

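Request:
carry_out([
  [[-0.01,0,0,0],[-0.01,0,0,0],[-0.01,0,0,0],[-0.008,0,0,0],[-0.004,0,0,0],[-0.002,0,0,0],[0,0,0,0],[0,0,0,0],[0,0,0,0],[0,0,0,0]],
])

```text
t: 5.37
eef_pos: [0.481, 0.0413, 0.0186]
orientation: [-0.038, 0.999, 0.0, -0.0]
force: [0.4, -0.2, -0.2]
gripper_width: 0.0928
```

```bash
cat > st.py <<'E'
from h import *
s=readout.read_state();print({k:np.round(s[k],4).tolist() for k in("t","eef_pos","force","moment")})
E
python3 st.py
```

```text
{'t': 5.3667, 'eef_pos': [0.481, 0.0413, 0.0186], 'force': [0.3581, -0.1925, -0.2125], 'moment': [0.0027, 0.0122, -0.0414]}
```

Request:
carry_out([
  [[-0.001,0,0,0],[-0.001,0,0,0],[-0.001,0,0,0],[-0.001,0,0,0],[-0.001,0,0,0],[-0.001,0,0,0],[-0.001,0,0,0],[-0.001,0,0,0],[0,0,0,0],[0,0,0,0]],
])

```text
t: 6.2
eef_pos: [0.4895, 0.0419, 0.0186]
orientation: [-0.038, 0.999, 0.0, -0.0]
force: [0.6, -0.1, -0.0]
gripper_width: 0.0929
```

```bash
python3 st.py
```

```text
{'t': 6.2, 'eef_pos': [0.4895, 0.0419, 0.0186], 'force': [0.5982, -0.1179, -0.0184], 'moment': [-0.014, 0.0078, -0.0427]}
```

Request:
carry_out([
  [[-0.001,0,0,0],[-0.001,0,0,0],[-0.001,0,0,0],[0,0,0,0],[0,0,0,0],[0,0,0,0],[0,0,0,0],[0,0,0,0],[0,0,0,0],[0,0,0,0]],
])

```text
t: 7.03
eef_pos: [0.4925, 0.0421, 0.0187]
orientation: [-0.038, 0.999, 0.0, 0.0]
force: [0.5, 0.5, -0.2]
gripper_width: 0.0931
```

```bash
python3 st.py
```

```text
{'t': 7.0333, 'eef_pos': [0.4925, 0.0421, 0.0187], 'force': [0.4923, 0.4679, -0.1935], 'moment': [-0.0047, 0.0079, -0.0526]}
```

Request:
carry_out([
  [[-0.001,0,0,0],[-0.001,0,0,0],[0,0,0,0],[0,0,0,0],[0,0,0,0],[0,0,0,0],[0,0,0,0],[0,0,0,0],[0,0,0,0],[0,0,0,0]],
])

```text
t: 7.87
eef_pos: [0.4927, 0.0423, 0.0184]
orientation: [-0.037, 0.999, 0.0, -0.002]
force: [-6.4, -2.1, 3.4]
gripper_width: 0.0931
```

```bash
python3 st.py
```

```text
{'t': 7.8667, 'eef_pos': [0.4927, 0.0423, 0.0184], 'force': [-6.3521, -2.074, 3.3738], 'moment': [-0.2253, 0.3551, -0.3776]}
```

Request:
carry_out([
  [[-0.001,0,0,0],[-0.001,0,0,0],[-0.001,0,0,0],[-0.001,0,0,0],[0,0,0,0],[0,0,0,0],[0,0,0,0],[0,0,0,0],[0,0,0,0],[0,0,0,0]],
])

```text
t: 8.7
eef_pos: [0.4956, 0.0425, 0.0184]
orientation: [-0.037, 0.999, 0.0, -0.003]
force: [-9.1, -1.5, 6.7]
gripper_width: 0.0928
```

```bash
python3 st.py; python3 - <<'E'
from h import *
a=cv2.imread("pics/top1.png");b=capture("top")["frame"];cv2.imwrite("pics/top3.png",b)
x=cv2.resize(a[125:225,295:400],None,fx=3.8,fy=3.8,interpolation=2);y=cv2.resize(b[125:225,295:400],None,fx=3.8,fy=3.8,interpolation=2)
cv2.imwrite("pics/z3.png",cv2.convertScaleAbs(np.hstack([x,y]),alpha=1.6))
E
```

```text
{'t': 8.7, 'eef_pos': [0.4956, 0.0425, 0.0184], 'force': [-9.139, -1.5378, 6.6997], 'moment': [-0.5267, 0.722, -0.6693]}
```

View pics/z3.png

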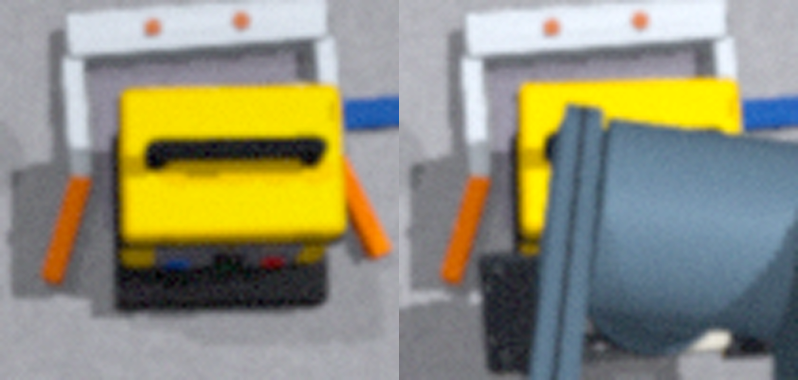

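z3 shows that the case's yellow top has moved about 2 px towards the stop, more on its right side. The arm hides the base. I'll push a few mm more and compare, to tell sliding from tipping.

Request:
carry_out([
  [[-0.001,0,0,0],[-0.001,0,0,0],[-0.001,0,0,0],[-0.001,0,0,0],[-0.001,0,0,0],[0,0,0,0],[0,0,0,0],[0,0,0,0],[0,0,0,0],[0,0,0,0]],
])

```text
t: 9.58
eef_pos: [0.5004, 0.0423, 0.0181]
orientation: [-0.037, 0.999, -0.0, -0.003]
force: [-8.9, -4.9, 4.9]
gripper_width: 0.093
```

```bash
python3 st.py; python3 - <<'E'
from h import *
a=cv2.imread("pics/side1.png");b=capture("side")["frame"];cv2.imwrite("pics/side4.png",b);cv2.imwrite("pics/top4.png",capture("top")["frame"])
x=cv2.resize(a[85:205,285:385],None,fx=4,fy=4,interpolation=2);y=cv2.resize(b[85:205,285:385],None,fx=4,fy=4,interpolation=2)
cv2.imwrite("pics/z4.png",cv2.convertScaleAbs(np.hstack([x,y]),alpha=1.8))
E
```

```text
{'t': 9.5833, 'eef_pos': [0.5004, 0.0423, 0.0181], 'force': [-8.9261, -4.8782, 4.8568], 'moment': [-0.8251, 0.8063, -0.6442]}
```

View pics/z4.png

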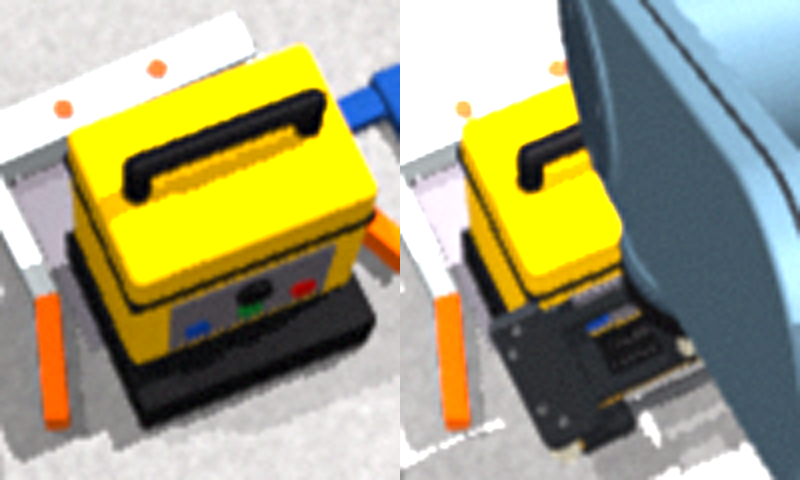

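```bash
python3 - <<'E'
import cv2,numpy as np
a=cv2.imread("pics/side1.png",0);b=cv2.imread("pics/side4.png",0)
# zoom coords /4 + (285,85)
for n,u,v in(("topFL corner",70,158),("topBL corner",135,285),("topBL",130,300),("handleL",140,190),("baseFL",72,240),("leadin ref",50,420),("guide ref",40,290)):
    x,y=int(285+u/4),int(85+v/4)
    t=a[y-4:y+5,x-4:x+5];w=b[y-12:y+13,x-12:x+13]
    m=cv2.matchTemplate(w,t,cv2.TM_CCOEFF_NORMED);_,s,_,l=cv2.minMaxLoc(m)
    i,j=l[1],l[0]
    f=lambda p,q,r:(p-r)/(2*(p-2*q+r)) if p-2*q+r else 0
    dx=f(*m[i,j-1:j+2]) if 0<j<16 else 0;dy=f(*m[i-1:i+2,j]) if 0<i<16 else 0
    print(n,round(s,3),"dcol %.1f drow %.1f"%(j+dx-8,i+dy-8))
import sys
from h import *
c=capture("side")
O=np.array([.577,.043])
for th,pt in((0,"x"),):
  for p in((.045-.0,.065,.16),(-.045,.065,.16),(.045,.07,.04)):
    P=np.array([O[0]+p[0],O[1]+p[1],p[2]])
    q0=np.array(w2px(c,P))
    # slide 5mm ; yaw .05 about (left side fixed)/ tilt .05 about front foot
    sl=np.array(w2px(c,P+[.005,0,0]))-q0
    tilt=np.array(w2px(c,P+.05*np.array([p[2],0,.045-p[0]])))-q0
    yw=np.array(w2px(c,P+.05*np.array([-p[1],p[0],0])))-q0
    print(p,"slide5 (row,col)",sl.round(2),"tilt.05",tilt.round(2),"yaw.05",yw.round(2))
E
```

```text
topFL corner 0.966 dcol -0.9 drow 0.3
topBL corner 0.989 dcol -1.1 drow -2.8
topBL 0.834 dcol -1.0 drow -2.7
handleL 0.964 dcol -1.6 drow -2.7
baseFL 0.982 dcol -1.2 drow -0.5
leadin ref 0.816 dcol -0.1 drow -0.4
guide ref 0.998 dcol 0.1 drow -0.0
(0.045, 0.065, 0.16) slide5 (row,col) [-2.16 -0.93] tilt.05 [-3.45 -1.49] yaw.05 [ 1.8  -0.47]
(-0.045, 0.065, 0.16) slide5 (row,col) [-2.29 -0.99] tilt.05 [-4.58 -1.58] yaw.05 [1.08 1.76]
(0.045, 0.07, 0.04) slide5 (row,col) [-1.93 -0.82] tilt.05 [-0.77 -0.33] yaw.05 [ 1.7  -0.37]
```

The case is sliding with little tilt (about 0.02 rad or less), so the contact is low on the base as intended. I'll keep pushing slowly.

Request:
carry_out([
  [[-0.002,0,0,0],[-0.002,0,0,0],[-0.002,0,0,0],[-0.002,0,0,0],[-0.002,0,0,0],[-0.002,0,0,0],[-0.002,0,0,0],[-0.002,0,0,0],[0,0,0,0],[0,0,0,0]],
])

```text
t: 10.57
eef_pos: [0.5149, 0.0443, 0.018]
orientation: [-0.038, 0.999, 0.0, -0.004]
force: [-12.5, -2.7, 7.5]
gripper_width: 0.0931
```

```bash
python3 st.py; python3 - <<'E'
from h import *
a=cv2.imread("pics/side1.png");b=capture("side")["frame"];t=capture("top")["frame"];cv2.imwrite("pics/side5.png",b);cv2.imwrite("pics/top5.png",t)
x=cv2.resize(t[115:215,295:395],None,fx=4,fy=4,interpolation=2);y=cv2.resize(b[85:185,285:385],None,fx=4,fy=4,interpolation=2)
cv2.imwrite("pics/z5.png",cv2.convertScaleAbs(np.hstack([x,y]),alpha=1.5))
E
```

```text
{'t': 10.5667, 'eef_pos': [0.5149, 0.0443, 0.018], 'force': [-12.5231, -2.6808, 7.5203], 'moment': [-0.3798, 1.2309, -0.1082]}
```

View pics/z5.png

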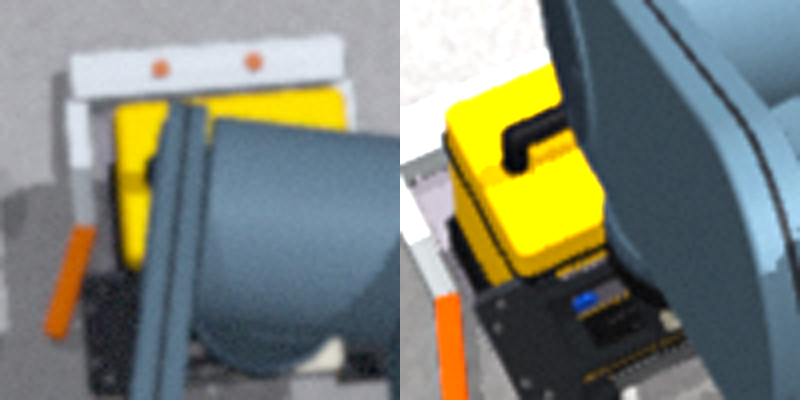

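z5 shows the case's yellow top now parallel to the stop and upright, with both fingers sharing the load (small Mz). I'll continue.

Request:
carry_out([
  [[-0.002,0,0,0],[-0.002,0,0,0],[-0.002,0,0,0],[-0.002,0,0,0],[-0.002,0,0,0],[-0.002,0,0,0],[-0.002,0,0,0],[-0.002,0,0,0],[-0.002,0,0,0],[-0.002,0,0,0]],
])

```text
t: 11.5
eef_pos: [0.5341, 0.046, 0.018]
orientation: [-0.038, 0.999, 0.0, -0.005]
force: [-15.0, -1.7, 10.3]
gripper_width: 0.093
```

Request:
carry_out([
  [[-0.002,0,0,0],[-0.002,0,0,0],[-0.002,0,0,0],[-0.001,0,0,0],[-0.001,0,0,0],[-0.001,0,0,0],[-0.001,0,0,0],[0,0,0,0],[0,0,0,0],[0,0,0,0]],
])

```text
t: 12.33
eef_pos: [0.5444, 0.0467, 0.0179]
orientation: [-0.038, 0.999, 0.0, -0.005]
force: [-13.1, -1.1, 7.7]
gripper_width: 0.0929
```

```bash
python3 st.py
```

```text
{'t': 12.3333, 'eef_pos': [0.5444, 0.0467, 0.0179], 'force': [-13.1163, -1.077, 7.6836], 'moment': [-0.1109, 1.3552, 0.0431]}
```

Request:
carry_out([
  [[-0.001,0,0,0],[-0.001,0,0,0],[-0.001,0,0,0],[-0.001,0,0,0],[-0.001,0,0,0],[-0.001,0,0,0],[0,0,0,0],[0,0,0,0],[0,0,0,0],[0,0,0,0]],
])

```text
t: 13.17
eef_pos: [0.5504, 0.0472, 0.0179]
orientation: [-0.038, 0.999, 0.0, -0.005]
force: [-13.1, -1.2, 7.6]
gripper_width: 0.0931
```

Request:
carry_out([
  [[-0.001,0,0,0],[-0.001,0,0,0],[-0.001,0,0,0],[0,0,0,0],[0,0,0,0],[0,0,0,0],[0,0,0,0],[0,0,0,0],[0,0,0,0],[0,0,0,0]],
])

```text
t: 14.0
eef_pos: [0.5535, 0.0474, 0.0179]
orientation: [-0.038, 0.999, 0.0, -0.005]
force: [-13.1, -0.7, 7.8]
gripper_width: 0.0932
```

Not at the stop yet (force unchanged). I'll keep stepping.

Request:
carry_out([
  [[-0.001,0,0,0],[-0.001,0,0,0],[0,0,0,0],[0,0,0,0],[0,0,0,0],[0,0,0,0],[0,0,0,0],[0,0,0,0],[0,0,0,0],[0,0,0,0]],
])

```text
t: 14.83
eef_pos: [0.5555, 0.0475, 0.0179]
orientation: [-0.038, 0.999, 0.0, -0.005]
force: [-13.0, -0.9, 7.3]
gripper_width: 0.0931
```

Request:
carry_out([
  [[-0.001,0,0,0],[-0.001,0,0,0],[0,0,0,0],[0,0,0,0],[0,0,0,0],[0,0,0,0],[0,0,0,0],[0,0,0,0],[0,0,0,0],[0,0,0,0]],
])

```text
t: 15.67
eef_pos: [0.5575, 0.0477, 0.0179]
orientation: [-0.038, 0.999, 0.0, -0.005]
force: [-14.0, -1.0, 8.4]
gripper_width: 0.093
```

```bash
python3 st.py
```

```text
{'t': 15.6667, 'eef_pos': [0.5575, 0.0477, 0.0179], 'force': [-14.0475, -0.9651, 8.4311], 'moment': [-0.0846, 1.3573, 0.0644]}
```

Request:
carry_out([
  [[-0.001,0,0,0],[-0.001,0,0,0],[0,0,0,0],[0,0,0,0],[0,0,0,0],[0,0,0,0],[0,0,0,0],[0,0,0,0],[0,0,0,0],[0,0,0,0]],
])

```text
t: 16.5
eef_pos: [0.5591, 0.0479, 0.0179]
orientation: [-0.038, 0.999, 0.0, -0.005]
force: [-15.0, -1.3, 9.2]
gripper_width: 0.0929
```

```bash
python3 st.py; python3 - <<'E'
from h import *
b=capture("side")["frame"];t=capture("top")["frame"];cv2.imwrite("pics/side6.png",b);cv2.imwrite("pics/top6.png",t)
x=cv2.resize(t[115:215,295:395],None,fx=4,fy=4,interpolation=2);y=cv2.resize(b[75:175,285:385],None,fx=4,fy=4,interpolation=2)
cv2.imwrite("pics/z6.png",cv2.convertScaleAbs(np.hstack([x,y]),alpha=1.3))
E
```

```text
{'t': 16.5, 'eef_pos': [0.5591, 0.0479, 0.0179], 'force': [-15.0363, -1.2918, 9.2157], 'moment': [-0.0306, 1.3728, -0.056]}
```

View pics/z6.png

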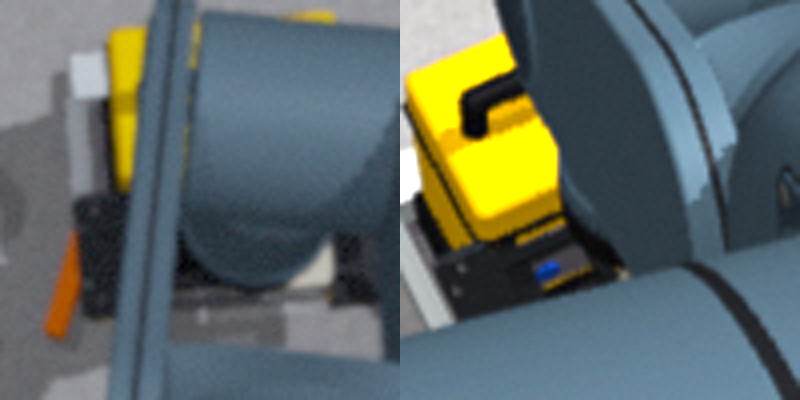

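```bash
python3 - <<'E'
from h import *
c=capture("top")
th=.077;R=np.array([[np.cos(th),-np.sin(th)],[np.sin(th),np.cos(th)]])
for n,u,v,r0 in(("z1 (start) FL",160/5,180/5,None),("z6 FL",108/4,30/4,115),("z5 FL",113/4,103/4,115)):
    row,col=(112+v,295+u) if r0 is None else (r0+v,295+u)
    w=px2w(c,row,col,.16);print(n,w.round(4),"dock frame",(R.T@(w[:2]-[.635,.054])).round(4))
print("expected home FL",np.round(w2px(c,[*(np.array([.635,.054])+R@[.045,.065]),.16]),1))
E
```

```text
z1 (start) FL [0.6172 0.1095 0.16  ] dock frame [-0.0135  0.0568]
z6 FL [0.6757 0.1202 0.16  ] dock frame [0.0457 0.0628]
z5 FL [0.6338 0.1177 0.16  ] dock frame [0.0037 0.0636]
expected home FL [122.9 321.1]
```

Request:
carry_out([
  [[-0.001,0,0,0],[-0.001,0,0,0],[0,0,0,0],[0,0,0,0],[0,0,0,0],[0,0,0,0],[0,0,0,0],[0,0,0,0],[0,0,0,0],[0,0,0,0]],
])

```text
t: 17.48
eef_pos: [0.5591, 0.0479, 0.0182]
orientation: [-0.038, 0.999, 0.0, -0.007]
force: [-22.8, -2.2, 15.1]
gripper_width: 0.0928
```

```bash
python3 st.py
```

```text
{'t': 17.4833, 'eef_pos': [0.5591, 0.0479, 0.0182], 'force': [-22.7799, -2.2364, 15.147], 'moment': [-0.4174, 1.9202, -0.2643]}
```

It's at the stop: the TCP stopped advancing, the force rose, and vision puts the front 0.7 mm from the expected home position. I'll back off, rise and check.

Request:
carry_out([
  [[0.002,0,0,0],[0.003,0,0,0],[0.005,0,0,0],[0.015,0,0,0],[0.02,0,0,0],[0.025,0,0,0],[0.025,0,0,0],[0.015,0,0,0],[0,0,-0.03,0],[0,0,-0.04,0]],
])

```text
t: 18.32
eef_pos: [0.4531, 0.0397, 0.0869]
orientation: [-0.037, 0.999, 0.001, -0.003]
force: [1.7, -1.3, -0.9]
gripper_width: 0.0929
```

Request:
carry_out([
  [[0,0,-0.04,0],[0,0,-0.04,0],[0,0,-0.04,0],[0,0,-0.04,0],[0,-0.035,0,0],[0,-0.04,0,0],[0,-0.04,0,0],[0,-0.04,0,0],[0,-0.035,0,0],[0,0,0,0]],
], grip=255)

```text
t: 19.15
eef_pos: [0.4717, -0.1564, 0.2487]
orientation: [-0.035, 0.999, -0.002, 0.001]
force: [0.2, 0.1, -0.4]
gripper_width: 0.031
```

```bash
python3 - <<'E'
from h import *
c=capture("top");d=capture("side");t=c["frame"];b=d["frame"];cv2.imwrite("pics/top7.png",t);cv2.imwrite("pics/side7.png",b)
x=cv2.resize(t[110:210,290:450],None,fx=5,fy=5,interpolation=2);y=cv2.resize(b[70:170,270:430],None,fx=2.5,fy=2.5,interpolation=2)
o=np.zeros((600,800,3),np.uint8);o[:350]=x[:350];o[350:,:400]=y
cv2.imwrite("pics/z7.png",cv2.convertScaleAbs(o,alpha=1.3))
for n,k in(("top",c),("side",d)):
  for r in spot_point(k,"charge_top"):print(n,r["confidence"],px2w(k,*r["at"],.03).round(4),np.round(r["at"]))
E
python3 st.py
```

```text
top 0.47 [ 0.6144 -0.135   0.03  ] [162. 423.]
side 0.62 [ 0.6171 -0.1343  0.03  ] [107. 404.]
{'t': 19.35, 'eef_pos': [0.4708, -0.1493, 0.2486], 'force': [0.0746, 0.6464, 0.4458], 'moment': [-0.0326, 0.0201, 0.0059]}
```

View pics/z7.png

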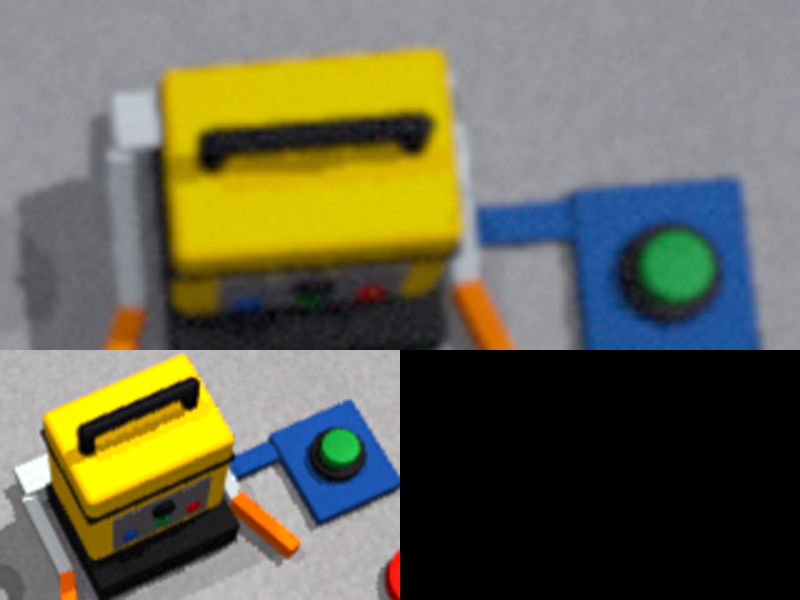

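z7: the case stands upright and parallel to the guides, in the dock (front-left top corner at about row 124, col 323). The button is at top (163,426). I'll check depth numerically from the base's back edge and triangulate the button.

```bash
python3 - <<'E'
from h import *
c=capture("top");d=capture("side")
def P(k):
    T=np.linalg.inv(np.array(k["T"]));return np.array(k["intrinsics"])@T[:3]
X=cv2.triangulatePoints(P(c),P(d),np.array([[425.6],[163.2]]),np.array([[405.2],[109.2]]));print("btn",(X[:3]/X[3]).ravel().round(4))
th=.077;R=np.array([[np.cos(th),-np.sin(th)],[np.sin(th),np.cos(th)]]);D=np.array([.635,.054])
for n,k in(("top",c),("side",d)):
    g=cv2.cvtColor(k["frame"],6).astype(np.float32)
    for y in(-.05,-.025,0,.025,.05):
        xs=np.arange(-.1,-.05,.0005)
        uv=np.array([w2px(k,[*(D+R@[x,y]),.003]) for x in xs],np.float32)
        p=cv2.remap(g,uv[:,1].copy(),uv[:,0].copy(),1).ravel()
        gr=np.gradient(cv2.GaussianBlur(p[:,None],(1,9),0).ravel());i=gr.argmin();print(n,y,"edge dock x",round(xs[i],4),round(float(gr[i]),1))
E
```

```text
btn [ 0.6149 -0.1425  0.0176]
top -0.05 edge dock x -0.068 -6.1
top -0.025 edge dock x -0.0705 -5.6
top 0 edge dock x -0.07 -5.1
top 0.025 edge dock x -0.069 -6.2
top 0.05 edge dock x -0.0695 -4.9
side -0.05 edge dock x -0.0695 -9.7
side -0.025 edge dock x -0.069 -7.9
side 0 edge dock x -0.07 -7.4
side 0.025 edge dock x -0.0685 -7.4
side 0.05 edge dock x -0.0715 -6.5
```

The case is home and square (the back edge is at -69.5 ±1 mm in the dock frame; -70 expected). Next, the button.

Request:
carry_out([
  [[-0.035,-0.002,0,0],[-0.036,0,0,0],[-0.035,0,0,0],[-0.035,0,0,0],[0,0,0.03,0],[0,0,0.04,0],[0,0,0.04,0],[0,0,0.04,0],[0,0,0.03,0],[0,0,0,0]],
], grip=255)

```text
t: 20.28
eef_pos: [0.607, -0.1378, 0.0618]
orientation: [-0.039, 0.999, 0.003, -0.006]
force: [-1.1, 0.4, -0.8]
gripper_width: 0.0007
```

Request:
carry_out([
  [[0,0,0.005,0],[0,0,0.005,0],[0,0,0.005,0],[0,0,0.003,0],[0,0,0.003,0],[0,0,0.003,0],[0,0,0.002,0],[0,0,0,0],[0,0,0,0],[0,0,0,0]],
])

```text
t: 21.12
eef_pos: [0.6117, -0.1416, 0.0428]
orientation: [-0.038, 0.999, -0.0, 0.0]
force: [-0.7, 0.8, -1.5]
gripper_width: 0.0003
```

Request:
carry_out([
  [[0,0,0.002,0],[0,0,0.002,0],[0,0,0.002,0],[0,0,0.002,0],[0,0,0,0],[0,0,0,0],[0,0,0,0],[0,0,0,0],[0,0,0,0],[0,0,0,0]],
])

```text
t: 21.95
eef_pos: [0.6119, -0.1416, 0.0349]
orientation: [-0.038, 0.999, -0.0, 0.0]
force: [1.3, -0.7, 1.8]
gripper_width: 0.0004
```

Request:
carry_out([
  [[0,0,0.001,0],[0,0,0.001,0],[0,0,0.001,0],[0,0,0.001,0],[0,0,0,0],[0,0,0,0],[0,0,0,0],[0,0,0,0],[0,0,0,0],[0,0,0,0]],
])

```text
t: 22.78
eef_pos: [0.612, -0.1417, 0.0321]
orientation: [-0.038, 0.999, -0.0, 0.001]
force: [-2.0, -0.4, 12.8]
gripper_width: 0.0006
```

Request:
carry_out([
  [[0,0,0.001,0],[0,0,0.001,0],[0,0,0,0],[0,0,0,0],[0,0,0,0],[0,0,0,0],[0,0,0,0],[0,0,0,0],[0,0,0,0],[0,0,0,0]],
])

```text
t: 23.62
eef_pos: [0.6121, -0.1417, 0.0319]
orientation: [-0.038, 0.999, -0.001, 0.001]
force: [-4.1, 0.5, 23.7]
gripper_width: 0.0002
```

```bash
python3 st.py
```

```text
{'t': 23.6167, 'eef_pos': [0.6121, -0.1417, 0.0319], 'force': [-4.133, 0.4983, 23.6862], 'moment': [0.3036, 0.9939, -0.0144]}
```

Request:
carry_out([
  [[0,0,-0.005,0],[0,0,-0.01,0],[0,0,-0.02,0],[0,0,-0.04,0],[0,0,-0.04,0],[0,0,-0.04,0],[0,0,-0.04,0],[0.03,0,0,0],[0.03,0,0,0],[0,0,0,0]],
])

```text
t: 24.45
eef_pos: [0.5466, -0.1449, 0.2234]
orientation: [-0.037, 0.999, 0.001, -0.003]
force: [-0.0, -0.2, -1.3]
gripper_width: 0.0008
```

Request:
carry_out([
  [[0.03,0,0,0],[0.03,0,0,0],[0.03,0,0,0],[0.03,0,0,0],[0,0,0,0],[0,0,0,0],[0,0,0,0],[0,0,0,0],[0,0,0,0],[0,0,0,0]],
])

```text
t: 25.28
eef_pos: [0.4328, -0.1549, 0.2233]
orientation: [-0.038, 0.999, 0.0, -0.0]
force: [0.8, 0.6, 0.4]
gripper_width: 0.0007
```

```bash
python3 st.py; python3 - <<'E'
from h import *
t=capture("top")["frame"];b=capture("side")["frame"]
y=cv2.resize(b,(480,300));x=cv2.resize(t[100:240,230:450],None,fx=1.45,fy=1.45)
o=np.zeros((300,800,3),np.uint8);o[:,:480]=y;o[:x.shape[0],480:480+x.shape[1]]=x[:,:320]
cv2.imwrite("pics/z8.png",cv2.convertScaleAbs(o,alpha=1.3))
E
```

```text
{'t': 25.2833, 'eef_pos': [0.4328, -0.1549, 0.2233], 'force': [0.831, 0.6319, 0.4336], 'moment': [0.0115, 0.0102, -0.0074]}
```

View pics/z8.png

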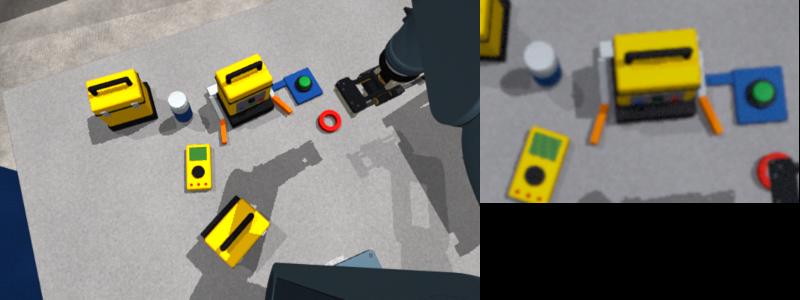

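```bash
python3 -c "
from h import *
print(finish_job())"
```

```text
the job is handed in; nothing more can be done
None
```

The case is home in the dock, the charge button was pressed and released, and the job is handed in. However, I probably did not keep to "touch it only at the base".

**What I did:**
- **Push:** I picked the rightmost case, which was already in the dock mouth about 58 mm short of home and about 4° off square. I pushed it from behind with the open gripper, fingertips 18 mm above the bench, until it met the stop. The TCP stopped at x = 0.559 m and the push force rose from 13 to 23 N.
- **Button:** With the gripper closed I pressed the button to its hard stop: 24 N, and the last 2 mm commanded moved it only 0.2 mm. Then I retracted.

**Last checks:**
- **Case position:** After backing off, both cameras put the base's back edge at −68 to −71.5 mm in the dock frame (−70 is home). The case looked square and upright.
- **Button and bystanders:** After the press, the pictures show the button up and the meter, spray can and tape in their original places. That check was by eye; I did not re-measure them.
- **Robot:** It is clear of everything, with near-zero force readings.

**What disagreed:**
- **Contact height:** The gripper body overhangs the fingers by up to about 30 mm, but the base juts out only 25 mm. The moment readings, which I could only interpret once I had the button press, put the push force well above the fingertips. So the gripper body probably also touched the yellow body. I had judged it to be base contact at the time because the case slid with little tilt (roughly 0.02 rad).
- **Button height:** Triangulation gave 18 mm for its top, but contact was felt between 43 and 35 mm. I relied on the contact.

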